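Snap the lid shut on a craft tub

ROBOT

A 6-joint arm with a two-finger parallel gripper is mounted at the origin on the work surface. World frame = base frame: x ahead of the robot, y to its left, z up, the work surface at z = 0. Lengths are in m, angles in rad, forces in N, time in s.
With the tool pointing down it reaches from about 0.375 to 0.9 m from the base axis. Payload 3.1 kg.
Tool frame: the origin (TCP) lies midway between the tips of the shut fingers; the grasp point (between the pads) lies 19 mm behind it (manip.hold_point_z is the distance from the TCP to the grasp point, in m); x points along the fingers, y is the direction in which the jaws open and shut, and the axes are right-handed (so a half turn about x gives the same grasp; the last joint's range is limited). The gripper opens to 85 mm and grips with 20 to 120 N. Pads are 22 mm wide; open, the fingers measure 114 mm over their backs; the gripper's body (76 mm by 85 mm) begins 54 mm behind the grasp point. The pads swing forward as they close: fully open they stand 13 mm farther back than shut.
Start: joints at [1.062, 0.527, 1.433, -0, 1.181, -0.178], TCP at [0.203, 0.591, 0.231] pointing down, gripper open.
Joint ranges: [-3.08, 3.08], [-0.75, 2.2], [0.22, 2.44], [-1.43, 4.57], [0, 2.65], [-2.85, 2.85]. Speed limits (rad/s): [2.79, 2.79, 3.14, 3.14, 3.14, 3.14].

INTERFACE

Orientations are given as a unit quaternion [x, y, z, w].
In Python, from station import manip, snapshot gives the robot as it stands.
- The arm moves only by the shell command python3 -m crank 'ROWS' [FORCE]. ROWS is JSON, a list of rows, each a list of 5 numbers: the finger opening in m, from 0 to 0.0854, then the shift along the tool's x, y, z in m, then the turn about the tool's x in rad. In form: [[grip, tx, ty, tz, yaw], ...]. A call has 1 to 5 rows; each row shifts and turns the commanded pose from where the row before left it, along the tool's axes as they then stand; what a row does not reach is not made up. A row lasts 1/10 s, in which the tool goes at most 50 mm and 8.59 degrees, less where a joint would pass 70% of its speed; a pose out of reach is approached as far as the arm can. A call is refused whole if a number of a shift passes 0.05 or a number of a turn 0.15, either way. A call with a gripper value outside its range is refused whole. The fingers move at their own pace and stop on an object; FORCE is the grip in N (left out, the last holds). Time passes only in rows, so rows that do not move let the fingers close. It gives the time, the measured TCP pose, the force and the opening at its end, in the units of the state.
- manip.sense(): the state, without advancing time (a new reading comes with each control period).
- snapshot(name): name is "side" or "top" or "wrist"; returns a dict with "image" (400x640x3 uint8, blue, green, red), "range_z" (400x640 float32, m along the optical axis (not along the pixel's ray), 0 where there is no reading), "vertical_fov" (degrees; the focal length in pixels is half the picture's height over the tangent of half this angle, whatever the lens; pixels are square), "cx", "cy" (the principal point, pixels), "extrinsics" (4x4, takes a point from world to camera coordinates); the wrist camera has in their place "T_tool_cam" (4x4, takes a point from camera to tool coordinates, whose origin is the TCP and whose axes are the tool frame's). Camera axes: x right, y up, looking along -z (the intrinsics and any distortion apply to the point x, -y, -z); pixel columns grow to the right and rows downward; lengths in m; the calibration is good to about 2 mm. A picture is of the moment at which its call begins: read the wrist's pose just before it.
- manip.sign_off(): hands the job in, once; it reports no verdict.
The state is a dict: "t": time; "q": joint angles; "qd": joint speeds; "tau": joint torques, N m; "tcp_pos": TCP position; "tool_rot": TCP orientation; "force": force on the tool from outside, world axes, zero at the start; "ft_torque": the same for the moment, N m; "finger_gap": opening from 0.0 (shut) to 1.0 (fully open).
Only numpy, scipy, OpenCV 4.12 (cv2) and the standard library are available. Lean on these libraries where they do the work, as an engineer would, in place of code of your own. Each camera call takes 0.05 s, during which the arm holds its last target.

TASK

The lid is lying on the white craft tub, but the four green sections of its rim are still sprung up. Press down on each section with the fingertips until all four have clicked shut and lie flat, then move clear. Do not grasp or lift anything, keep the tub upright and in its place, and leave the flower pot, the wood block and the stick alone.

Things in the scene. Friction and masses are not known exactly. Their poses are not given: they have to be found in the camera images.
- tub: White round tub with a dark green band, full, under 1 kg, standing loose on the table. 124 mm across at the foot, 136 mm at the rim, 88 mm high; 148 mm across over the shut lid (the pull tab stands out 17 mm farther). Origin: centre of its underside; z up; x points to the middle of rim section a (the one with the orange pull tab), y to section b. The middle of the lid, a white disc of 92 mm diameter with its top 91.5 mm above the table, is already seated and does not move.
- rim_a_pad (a point): Centre of the top face of the white thumb disc (18 mm across, 2 mm proud) on green rim section a, the one with the orange pull tab on its outer edge. The four sections are quarter rings, 48 to 74 mm from the tub's axis, 5 mm thick; each disc lies 62 mm from the axis when shut, in the middle of its section. Shut, this point is 95 mm above the table; sprung up, it is about 9 mm higher and the outer edge about 12 mm higher.
- rim_b_pad (a point): The same point on section b, a quarter turn anticlockwise from a as seen from above.
- rim_c_pad (a point): The same point on section c, opposite a.
- rim_d_pad (a point): The same point on section d, opposite b.
- rim_a (a joint): Tilt of rim section a in rad about a level hinge line 30 mm from the tub's axis, across the radius: 0 = sprung up, 0.28 = shut flat. Snap action: the thumb disc resists the first push down with up to about 9 N, most at about a quarter of the way, less towards half way (0.14); past half way it snaps down to 0.28 by itself and stays; released before that it springs back up. It stops hard at 0.28.
- rim_b (a joint): The same for section b.
- rim_c (a joint): The same for section c.
- rim_d (a joint): The same for section d.
- pot: Bystander: loose small terracotta-coloured flower pot standing upside down, 104 mm across at the bottom, 85 mm high; origin: centre of its underside.
- block: Bystander: loose dark wood block, 90 x 60 mm, 45 mm high; origin: centre of its underside.
- stick: Bystander: loose flat wooden modelling stick, 160 x 18 mm, 8 mm thick, lying beyond the tub; origin: centre of its underside, x along its length.
There are look-alikes about, which are no part of the job. What is meant by the tub is not pink, and is the larger of those in its own colour.

How it is judged:
By the outcome, as a careful person would: the job done as asked, in the order asked, and still so for the second after the job is handed in, with the robot touching nothing.
It also fails if it takes over 42 s, if anything falls off the work surface, if the arm or the gripper's body presses on something with over 40 N, if the wrist force passes 120 N, or if a joint passes its speed limit or range.

## Working session

There is one attempt and no reset: what is moved stays moved. The work goes in short steps, Python scripts to look and compute and a shell command to move; the robot and the scene stay as the last step left them, time stands still between calls to the robot, and variables do not carry over. Pictures are saved under pics/ and viewed, and the job is handed in when it is done.

```bash
ls; mkdir -p pics; python3 - <<'E'
from station import manip, snapshot
import cv2
print(manip.sense())
for n in("side","top","wrist"):
    s=snapshot(n); cv2.imwrite(f"pics/{n}0.png",s["image"]); print(n,{k:v for k,v in s.items() if k not in("image","range_z")})
E
```

```text
pics
{'t': 0.0, 'q': array([ 1.06151117e+00,  5.28468091e-01,  1.43389418e+00,  3.08513877e-06,
        1.18138680e+00, -1.78465865e-01]), 'qd': array([-1.35401644e-03, -2.86569317e-06,  1.02749632e-03,  5.92546644e-05,
        1.67585009e-05,  1.71290171e-03]), 'tau': array([-1.22431207e-03, -4.42360926e+01, -1.78021824e+01, -2.90339385e-04,
        8.51874298e-03, -1.22441133e-05]), 'tcp_pos': array([0.20261171, 0.59049912, 0.23033501]), 'tool_rot': array([ 0.11571257,  0.69771298, -0.11714743,  0.69719701]), 'force': array([-0.19130896,  1.35964851,  0.30237538]), 'ft_torque': array([-0.01193099,  0.01212777, -0.04806595]), 'finger_gap': 0.9986453324772127}
side {'vertical_fov': 56.053921519629455, 'cx': 318.35712760794456, 'cy': 199.59817588258034, 'extrinsics': array([[-9.83728731e-01, -1.79658863e-01, -6.91012355e-04,
         5.97004174e-01],
       [ 1.20758470e-01, -6.64055476e-01,  7.37867005e-01,
        -1.26375699e-01],
       [-1.33023217e-01,  7.25777527e-01,  6.74945779e-01,
        -1.01490033e+00],
       [ 0.00000000e+00,  0.00000000e+00,  0.00000000e+00,
         1.00000000e+00]])}
top {'vertical_fov': 52.41701559760251, 'cx': 322.02160015170733, 'cy': 199.77231466095523, 'extrinsics': array([[-0.010632  , -0.99956567,  0.027485  , -0.01158131],
       [ 0.99624332, -0.00822625,  0.08620654, -0.62452402],
       [-0.085943  ,  0.0282983 ,  0.99589809, -0.99968179],
       [ 0.        ,  0.        ,  0.        ,  1.        ]])}
wrist {'vertical_fov': 66.73791275968578, 'cx': 320.2898808843965, 'cy': 199.74891576305578, 'T_tool_cam': array([[-7.24590687e-05,  3.06730499e-01, -9.51796405e-01,
        -1.44133173e-01],
       [ 9.99999237e-01,  1.19586733e-03,  3.09257283e-04,
        -6.81250303e-04],
       [ 1.23308087e-03, -9.51795656e-01, -3.06730351e-01,
        -7.87977919e-02],
       [ 0.00000000e+00,  0.00000000e+00,  0.00000000e+00,
         1.00000000e+00]])}
```

View pics/top0.png

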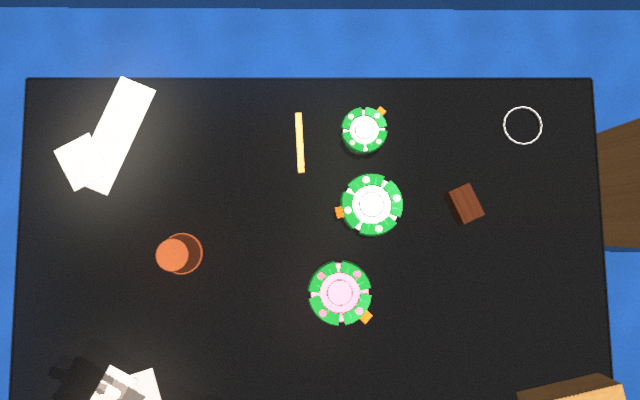

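View pics/side0.png

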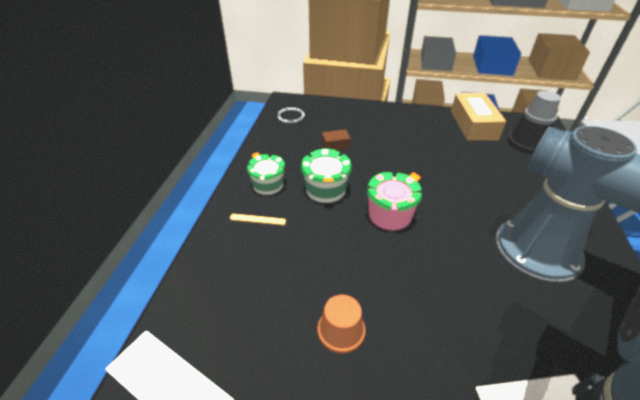

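Three tubs are in the top view: a small white one at (365,130), a larger white one at (372,205) and a pink one at (340,293). The one meant is at (372,205), since it isn't pink and is the larger of the two white ones. Next I'll take a crop to confirm and measure it.

```bash
cat > h.py <<'E'
import numpy as np
from station import manip, snapshot
from scipy.spatial.transform import Rotation as R
def cloud(s,T=None):
    """world points HxWx3; T = world-from-tool for wrist"""
    d=s["range_z"]; H,W=d.shape; f=H/2/np.tan(np.radians(s["vertical_fov"])/2)
    v,u=np.mgrid[:H,:W]
    c=np.stack([(u-s["cx"])/f*d,-(v-s["cy"])/f*d,-d,np.ones_like(d)],-1)
    M=np.linalg.inv(s["extrinsics"]) if "extrinsics" in s else T@s["T_tool_cam"]
    return (c@M.T)[...,:3]
def toolT():
    s=manip.sense(); T=np.eye(4); T[:3,:3]=R.from_quat(s["tool_rot"]).as_matrix(); T[:3,3]=s["tcp_pos"]; return T
E
python3 - <<'E'
from h import *; import cv2
s=snapshot("top"); im=s["image"]; P=cloud(s)
cv2.imwrite("pics/crop1.png",cv2.resize(im[160:250,320:420],None,fx=7,fy=6.5,interpolation=cv2.INTER_CUBIC)[:600])
print("table z",np.median(P[180:230,420:440,2]),P[205,372])
hsv=cv2.cvtColor(im,cv2.COLOR_BGR2HSV)
def fit(mask):
    n,l,st,c=cv2.connectedComponentsWithStats(mask.astype(np.uint8))
    for i in range(1,n):
        if st[i,4]>6: 
            p=P[l==i]; print(st[i,4],c[i].round(1),np.median(p,0).round(4), p[:,2].max().round(4))
win=np.zeros(im.shape[:2],bool); win[168:243,328:410]=1
print("white"); fit(win&(hsv[...,1]<60)&(hsv[...,2]>140))
print("orange"); fit(win&(hsv[...,0]<22)&(hsv[...,1]>120)&(hsv[...,2]>100))
print("green"); fit(win&(abs(hsv[...,0].astype(int)-65)<20)&(hsv[...,1]>120)&(hsv[...,2]>80))
for n,(u,v) in dict(pot=(173,255),block=(466,203),stick=(300,143),small=(365,130),pink=(340,293)).items(): print(n,P[v,u].round(3))
E
```

```text
table z 0.000913868721839961 [ 0.60522313 -0.13381987  0.09392314]
white
49 [365.6 179.3] [ 0.6658 -0.119   0.1042] 0.1078
1364 [371.2 204.3] [ 0.6074 -0.1316  0.0926] 1.0497
51 [396.3 197.6] [ 0.6207 -0.1896  0.1042] 0.1081
47 [347.6 209.7] [ 0.5933 -0.0755  0.1046] 0.1115
49 [378.3 228.2] [ 0.5505 -0.1453  0.104 ] 0.1091
orange
92 [338.7 211.9] [ 0.589  -0.0544  0.1053] 0.1109
green
338 [365.7 180.8] [ 0.6618 -0.117   0.1011] 1.0497
331 [394.5 198.3] [ 0.621  -0.1855  0.1008] 1.0497
327 [348.3 209.9] [ 0.5913 -0.0772  0.1008] 1.0497
346 [377.3 227.5] [ 0.5527 -0.1415  0.1008] 1.0497
pot [0.493 0.333 0.085]
block [ 0.612 -0.377  0.048]
stick [0.775 0.038 0.007]
small [ 0.792 -0.124  0.071]
pink [ 0.401 -0.055  0.094]
```

View pics/crop1.png

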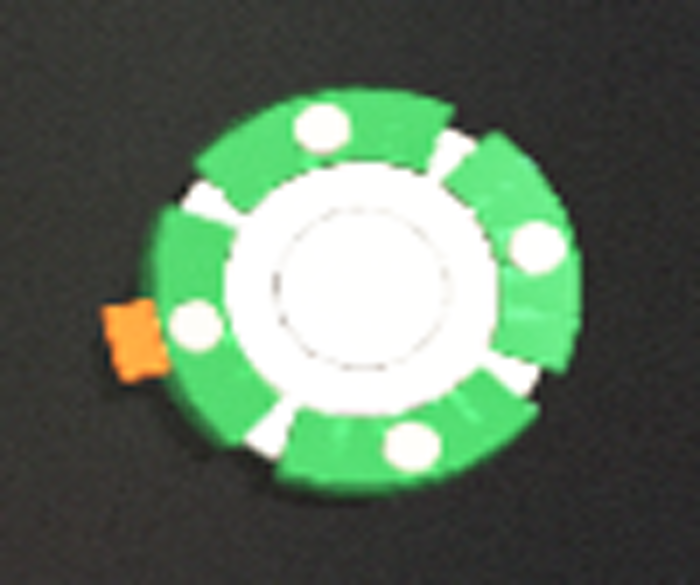

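The crop shows the larger white tub with four sprung green sections and pads at about z = 0.104, as expected. Section a, with the orange tab, points to +y. From the pads I get a = (0.593,-0.076), b = (0.551,-0.145), c = (0.621,-0.190), d = (0.666,-0.119) and a centre of (0.6075,-0.132). Now I'll work out the move in tool axes.

```bash
cat >> h.py <<'E'
PADS=dict(a=(.5933,-.0755),b=(.5505,-.1453),c=(.6207,-.1896),d=(.6658,-.119))
def rel(p):
    T=toolT(); return (T[:3,:3].T@(np.array(p)-T[:3,3])).round(4)
E
python3 - <<'E'
from h import *
print(toolT().round(3)); print(rel((*PADS['a'],.14)))
E
```

```text
[[-0.001  0.325  0.946  0.203]
 [-0.001  0.946 -0.325  0.591]
 [-1.    -0.001 -0.     0.231]
 [ 0.     0.     0.     1.   ]]
[ 0.0912 -0.5031  0.5858]
```

```bash
python3 -m crank '[[0,0,-0.02,0.03,0],[0,0,-0.03,0.036,0],[0,0,-0.03,0.036,0],[0,0,-0.03,0.036,0],[0,0,-0.03,0.036,0]]' 30
python3 -m crank '[[0,0,-0.03,0.036,0],[0,0,-0.03,0.036,0],[0,0,-0.03,0.036,0],[0,0,-0.03,0.036,0],[0,0,-0.03,0.036,0]]'
python3 - <<'E'
from h import *
print(toolT().round(3)); print(rel((*PADS['a'],.14)))
E
```

```text
t: 0.7
tcp_pos: [0.3226, 0.4006, 0.2312]
tool_rot: [0.116, 0.697, -0.116, 0.698]
force: [0.1, 0.7, 0.3]
finger_gap: 0.137
t: 1.2
tcp_pos: [0.4442, 0.2001, 0.2314]
tool_rot: [0.117, 0.697, -0.116, 0.698]
force: [0.7, 0.3, 0.3]
finger_gap: -0.0
[[ 0.     0.325  0.946  0.444]
 [ 0.     0.946 -0.325  0.2  ]
 [-1.     0.     0.     0.231]
 [ 0.     0.     0.     1.   ]]
[ 0.0914 -0.2123  0.2305]
```

```bash
python3 -m crank '[[0,0,-0.03,0.034,0],[0,0,-0.03,0.034,0],[0,0,-0.03,0.034,0],[0,0,-0.03,0.034,0],[0,0,-0.03,0.034,0]]'
python3 -m crank '[[0,0.02,-0.02,0.025,0],[0,0.02,-0.01,0.01,0],[0,0.02,0,0,0],[0,0,0,0,0],[0,0,0,0,0]]'
python3 - <<'E'
from h import *; import cv2
T=toolT(); print(T.round(3)); s=snapshot("wrist"); print(rel((*PADS['a'],.12)))
cv2.imwrite("pics/w1.png",s["image"])
np.savez("w1.npz",T=T,P=cloud(s,T))
E
```

```text
t: 1.7
tcp_pos: [0.5562, 0.003, 0.2313]
tool_rot: [0.117, 0.697, -0.116, 0.697]
force: [0.4, 0.8, -0.3]
finger_gap: 0.002
t: 2.2
tcp_pos: [0.5787, -0.0348, 0.1711]
tool_rot: [0.116, 0.698, -0.116, 0.697]
force: [0.2, -0.8, -0.1]
finger_gap: 0.005
[[-0.001  0.325  0.946  0.579]
 [ 0.     0.946 -0.325 -0.035]
 [-1.    -0.    -0.001  0.171]
 [ 0.     0.     0.     1.   ]]
[ 0.052  -0.034   0.0265]
```

View pics/w1.png

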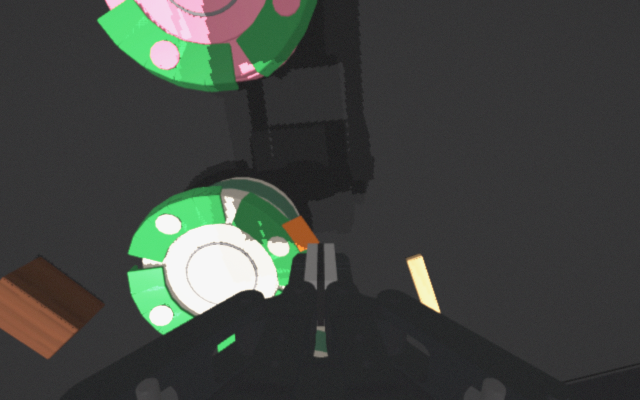

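```bash
python3 - <<'E'
from h import *
P=np.load("w1.npz")["P"]
for u,v in((168,224),(161,315),(279,246),(222,272)): print(np.median(P[v-2:v+3,u-2:u+3].reshape(-1,3),0).round(4))
E
```

```text
[ 0.5487 -0.1454  0.1053]
[ 0.6199 -0.1895  0.105 ]
[ 0.5926 -0.0738  0.1054]
[ 0.604  -0.1305  0.0944]
```

The wrist view agrees with the top view to within 2 mm: pad a at (279,246), b at (168,224), c at (161,315). Next I move over pad a and press.

```bash
python3 -m crank '[[0,0.01,-0.017,0.013,0],[0,0.02,-0.018,0.013,0],[0,0.015,0,0,0],[0,0.005,0,0,0],[0,0,0,0,0]]'
python3 -c "
from h import *
print(rel((*PADS['a'],.104)))"
```

```text
t: 2.75
tcp_pos: [0.5921, -0.0759, 0.1217]
tool_rot: [0.116, 0.698, -0.116, 0.697]
force: [-0.3, -0.4, 0.6]
finger_gap: -0.003
[0.0177 0.0008 0.001 ]
```

```bash
python3 -m crank '[[0,0.015,0,0,0],[0,0.003,0,0,0],[0,0.002,0,0,0],[0,0.001,0,0,0],[0,0,0,0,0]]'
python3 -m crank '[[0,0.001,0,0,0],[0,0.001,0,0,0],[0,0,0,0,0]]'
```

```text
t: 3.25
tcp_pos: [0.5927, -0.0752, 0.1027]
tool_rot: [0.117, 0.697, -0.116, 0.698]
force: [-1.9, 3.8, 8.0]
finger_gap: 0.001
t: 3.55
tcp_pos: [0.5928, -0.076, 0.0998]
tool_rot: [0.116, 0.697, -0.116, 0.698]
force: [0.6, 0.0, -0.4]
finger_gap: -0.001
```

The force rose to 8 N and then dropped to 0, so a snapped. Lifting and moving to b.

```bash
python3 -m crank '[[0,-0.02,0,0,0],[0,-0.025,0,0,0],[0,-0.01,0,0,0],[0,0,0,0,0]]'
python3 - <<'E'
from h import *; import cv2
T=toolT(); s=snapshot("wrist"); 
for k in 'bcd': print(k,rel((*PADS[k],.122)))
cv2.imwrite("pics/w2.png",s["image"]); np.savez("w2.npz",T=T,P=cloud(s,T))
s=snapshot("top"); cv2.imwrite("pics/t2.png",s["image"])
E
```

```text
t: 3.95
tcp_pos: [0.5935, -0.0769, 0.1553]
tool_rot: [0.116, 0.696, -0.117, 0.699]
force: [0.8, -0.5, -0.4]
finger_gap: 0.002
b [ 0.032  -0.0786 -0.0176]
c [ 0.0321 -0.0977  0.0632]
d [ 0.0321 -0.0163  0.083 ]
```

View pics/w2.png

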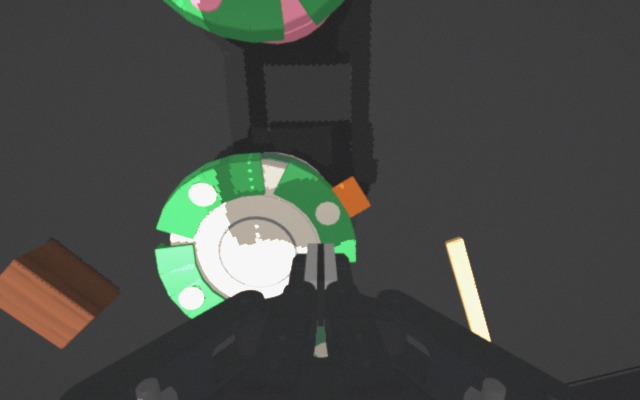

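```bash
python3 - <<'E'
from h import *
P=np.load("w2.npz")["P"]
for u,v in((202,194),(191,298),(327,212)): print(np.median(P[v-2:v+3,u-2:u+3].reshape(-1,3),0).round(4))
E
python3 -m crank '[[0,0,-0.04,-0.01,0],[0,0.01,-0.0386,-0.008,0],[0,0.022,0,0,0],[0,0,0,0,0],[0,0,0,0,0]]'
python3 -c "
from h import *
print(rel((*PADS['b'],.104)))"
```

```text
[ 0.5487 -0.1458  0.1051]
[ 0.62   -0.1895  0.1053]
[ 0.591  -0.0718  0.0964]
t: 4.55
tcp_pos: [0.5489, -0.1445, 0.1203]
tool_rot: [0.117, 0.698, -0.116, 0.696]
force: [-0.5, -0.1, -0.4]
finger_gap: 0.001
[ 0.0162 -0.0002  0.0018]
```

The wrist depth puts pad a at z = 0.096, which is shut, and the tub hasn't moved. Pressing b.

```bash
python3 -m crank '[[0,0.014,0,0.001,0],[0,0.003,0,0,0],[0,0.002,0,0,0],[0,0.001,0,0,0],[0,0,0,0,0]]'
python3 -m crank '[[0,0.001,0,0,0],[0,0.001,0,0,0],[0,0,0,0,0]]'
```

```text
t: 5.05
tcp_pos: [0.5507, -0.1454, 0.1023]
tool_rot: [0.115, 0.698, -0.116, 0.698]
force: [-2.5, -1.4, 7.7]
finger_gap: 0.005
t: 5.35
tcp_pos: [0.5508, -0.1449, 0.0994]
tool_rot: [0.116, 0.697, -0.116, 0.698]
force: [-0.0, -0.2, 0.2]
finger_gap: 0.002
```

```bash
python3 -m crank '[[0,-0.02,0,0,0],[0,-0.02,0,0,0],[0,0,-0.01,0.04,0],[0,0,-0.009,0.04,0],[0,0.01,0,0,0]]'
python3 -m crank '[[0,0.01,0,0,0],[0,0,0,0,0],[0,0,0,0,0]]'
python3 -c "
from h import *
print(rel((*PADS['c'],.104)))"
```

```text
t: 5.85
tcp_pos: [0.6268, -0.1932, 0.1314]
tool_rot: [0.115, 0.693, -0.118, 0.702]
force: [0.1, -0.2, 0.5]
finger_gap: 0.002
t: 6.15
tcp_pos: [0.6185, -0.188, 0.1183]
tool_rot: [0.117, 0.699, -0.116, 0.696]
force: [-0.1, -0.3, 0.2]
finger_gap: 0.001
[ 0.0143 -0.0008  0.0026]
```

```bash
python3 -m crank '[[0,0.012,0,0.001,0],[0,0.003,0,0,0],[0,0.002,0,0,0],[0,0.001,0,0,0],[0,0,0,0,0]]'
python3 -m crank '[[0,0.001,0,0,0],[0,0.001,0,0,0],[0,0,0,0,0]]'
```

```text
t: 6.65
tcp_pos: [0.6214, -0.1903, 0.1026]
tool_rot: [0.116, 0.697, -0.117, 0.698]
force: [-1.4, -1.5, 7.0]
finger_gap: 0.004
t: 6.95
tcp_pos: [0.6209, -0.1896, 0.0995]
tool_rot: [0.117, 0.697, -0.116, 0.697]
force: [-0.1, -0.8, 0.2]
finger_gap: -0.005
```

```bash
python3 -m crank '[[0,-0.02,0,0,0],[0,-0.02,0,0,0],[0,0,0.04,0.01,0],[0,0,0.041,0.01,0],[0,0.01,0,0,0]]'
python3 -m crank '[[0,0.01,0,0,0],[0,0,0,0,0],[0,0,0,0,0]]'
python3 -c "
from h import *
print(rel((*PADS['d'],.104)))"
```

```text
t: 7.45
tcp_pos: [0.6694, -0.115, 0.1305]
tool_rot: [0.115, 0.696, -0.114, 0.699]
force: [-0.5, -0.2, 0.0]
finger_gap: 0.001
t: 7.75
tcp_pos: [0.6651, -0.1204, 0.1183]
tool_rot: [0.117, 0.698, -0.117, 0.696]
force: [1.3, 1.0, 0.6]
finger_gap: -0.001
[0.0143 0.0015 0.0003]
```

```bash
python3 -m crank '[[0,0.012,0,0,0],[0,0.003,0,0,0],[0,0.002,0,0,0],[0,0.001,0,0,0],[0,0,0,0,0]]'
python3 -m crank '[[0,0.001,0,0,0],[0,0.001,0,0,0],[0,0,0,0,0]]'
```

```text
t: 8.25
tcp_pos: [0.6672, -0.1204, 0.1028]
tool_rot: [0.116, 0.696, -0.117, 0.698]
force: [-0.5, 0.4, 8.6]
finger_gap: 0.004
t: 8.55
tcp_pos: [0.6665, -0.1199, 0.0997]
tool_rot: [0.117, 0.697, -0.117, 0.698]
force: [-0.1, 0.3, -0.9]
finger_gap: -0.001
```

```bash
python3 -m crank '[[0,-0.03,0,0,0],[0,-0.04,0,0,0],[0,-0.04,0,0,0],[0,-0.03,0.03,-0.02,0],[0,0,0.04,-0.03,0]]'
python3 -m crank '[[0,0,0.04,-0.03,0],[0,0,0.04,-0.03,0],[0,0,0.03,-0.02,0],[0,0,0.02,-0.01,0],[0,0,0,0,0]]'
python3 - <<'E'
from h import *; import cv2
s=snapshot("top"); P=cloud(s); im=s["image"]; cv2.imwrite("pics/t3.png",im)
cv2.imwrite("pics/c3.png",cv2.resize(im[160:250,320:420],None,fx=6,fy=6,interpolation=cv2.INTER_CUBIC))
for u,v in((365.6,179.3),(396.3,197.6),(347.6,209.7),(378.3,228.2)):
    u=round(u);v=round(v);print(np.median(P[v-2:v+3,u-2:u+3].reshape(-1,3),0).round(4))
hsv=cv2.cvtColor(im,cv2.COLOR_BGR2HSV)
win=np.zeros(im.shape[:2],bool); win[168:243,328:410]=1
m=win&(hsv[...,1]<60)&(hsv[...,2]>140)
n,l,st,c=cv2.connectedComponentsWithStats(m.astype(np.uint8))
for i in range(1,n):
    if st[i,4]>6: print(st[i,4],c[i].round(1),np.median(P[l==i],0).round(4))
for n,(u,v) in dict(pot=(173,255),block=(466,203),stick=(300,143)).items(): print(n,P[v,u].round(3))
s=snapshot("side"); cv2.imwrite("pics/s3.png",cv2.resize(s["image"][100:260,200:460],None,fx=3,fy=3,interpolation=cv2.INTER_CUBIC))
E
```

```text
t: 9.05
tcp_pos: [0.6452, -0.0394, 0.2443]
tool_rot: [0.117, 0.693, -0.118, 0.701]
force: [0.7, 0.5, 0.5]
finger_gap: 0.001
t: 9.55
tcp_pos: [0.597, 0.1181, 0.2388]
tool_rot: [0.115, 0.699, -0.115, 0.697]
force: [0.3, -0.0, 0.3]
finger_gap: 0.001
[ 0.6672 -0.1206  0.0954]
[ 0.6211 -0.1907  0.0966]
[ 0.5938 -0.0766  0.0957]
[ 0.5507 -0.1467  0.0965]
50 [364.7 178.6] [ 0.6675 -0.1181  0.0954]
1492 [371.1 204.3] [ 0.6073 -0.1314  0.0925]
50 [396.5 197.6] [ 0.6214 -0.1921  0.096 ]
55 [345.9 210.3] [ 0.5937 -0.0718  0.0952]
51 [377.9 229.4] [ 0.5483 -0.1464  0.0951]
pot [0.517 0.157 0.613]
block [ 0.612 -0.377  0.046]
stick [0.775 0.038 0.009]
```

View pics/t3.png

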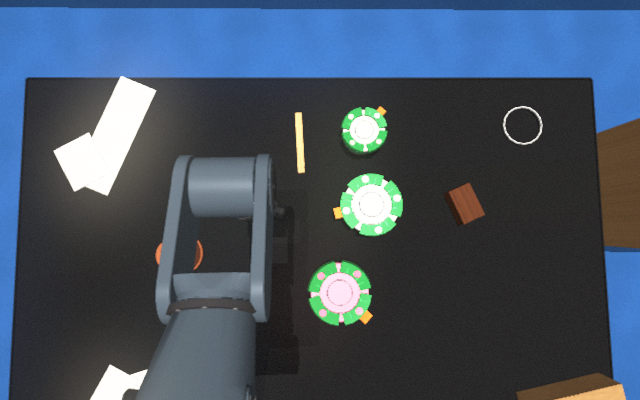

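View pics/s3.png

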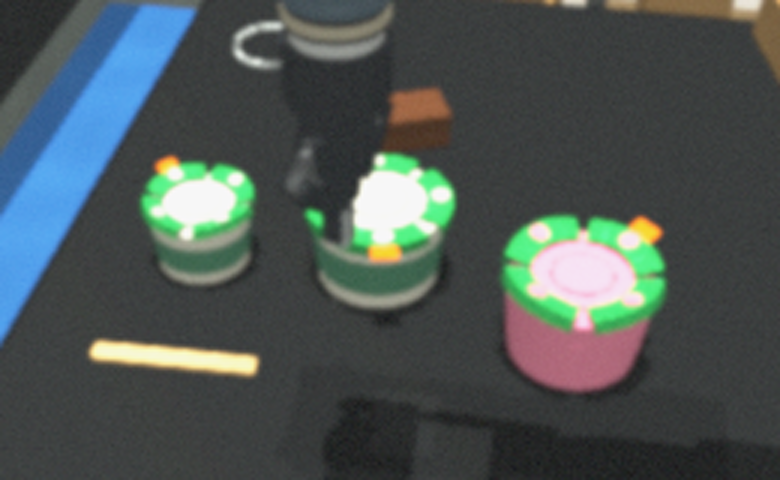

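The top view shows the tub still at (372,205) with all four pads at about z = 0.095, so all are shut. The arm is clear of it, the block and stick read as before, and the visible edge of the pot (179,255) is where it was.

```bash
python3 -m crank '[[0,0,0,0,0],[0,0,0,0,0],[0,0,0,0,0]]'; python3 -c "
from station import manip
print(manip.sign_off())"
```

```text
t: 9.95
tcp_pos: [0.5991, 0.1139, 0.2391]
tool_rot: [0.117, 0.697, -0.117, 0.697]
force: [-0.0, -0.1, 0.4]
finger_gap: -0.002
the job is handed in; nothing more can be done
None
```

All four rim sections of the larger white tub are pressed shut, and the job was handed in at about 10 s. I pressed a, b, c and d in turn with the closed fingertips. In each case the force rose to about 7–9 N and then fell to zero as the section snapped down.

Last checks from the top camera:
- **Rim sections:** all four pads measure 95–96 mm high, against 95 mm when shut. They were about 104 mm before.
- **Tub:** the lid centre is unmoved to within 1 mm, so the tub is upright and in its place.
- **Block and stick:** both read the same position as before, with heights within 2 mm.
- **Pot:** its depth could not be re-measured because the arm hid most of it. Its visible edge was unchanged and nothing touched it.
- **Arm:** it is clear, with the fingertips about 24 cm above the table and no contact force.

No check failed or disagreed.

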